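# Open the child-proof descaler tub

## Task

The coffee machine is due for descaling: open the descaler tub with the orange push-and-turn safety cap. Press the cap down against its spring, keep it pressed while you twist it counter-clockwise (seen from above) about a fifth of a turn until it is free, then lift it straight up and finish still holding it in the gripper, level, about 6 cm higher than it sat and directly above its tub. Leave both tubs standing in their caddy, do not touch the tub with the grey cap, and do not disturb the other things on the worktop.

Things in the scene. Friction and masses are not known exactly. Their poses are not given: they have to be found in the camera images.
- cap: The orange push-and-turn cap on the descaler tub, loose, 40 g, 50 mm tall. Origin: on its axis at its lower rim; z up the axis. Skirt 54 mm in diameter from z = 0 to 23 mm; above it a ribbed round knob 44 mm in diameter, z = 23 to 50 mm: grip this knob. Closed, a spring holds the rim 8 mm above the tub's shoulder. Pulled up before it is unlocked, it lifts the whole tub.
- cap_mark (a point): The white pointer line on top of the orange cap, on its +x side, 20 mm from the axis, 50 mm above the rim. It starts over the tub's +x axis.
- tub: Descaler tub: square, white, 64 x 64 mm, blue band, shoulder 74 mm above its underside, 0.5 kg, loose in a well of the caddy that keeps it from turning (1 mm play each side). Origin: centre of its underside, z up. Closed, the cap's origin is at z = 82 mm here, on the axis. The neck ends at 94 mm, a spring button in it at 102 mm. The closed tub's top is 137 mm above the worktop.
- other_tub: A tub of the same size and shape with a green band and a grey cap (cap fixed), in the caddy's other outer well, 142 mm from the descaler tub; which well is which varies. Leave it alone. Origin: centre of its underside.
- caddy: Dark steel caddy fixed to the worktop, 76 x 218 mm, 42 mm high, floor 5 mm thick, with three square wells 66 mm wide in a row along its y axis; the tubs stand in the outer wells, the middle one is empty. Origin: centre of its underside. A tall fridge stands close to the left of the worktop and a microwave hangs behind the caddy (its underside 0.48 m up): swing the arm drawn in.
- mug_a: Bystander: striped mug, 81 x 116 x 94 mm, right of the caddy. Origin: centre of its underside.
- lemon: Bystander: lemon, 78 x 55 x 56 mm, right of the caddy. Origin: at its underside.
- salt_shaker: Bystander: salt shaker, 44 mm wide, 90 mm tall, beyond the caddy's left end. Origin: centre of its underside.
- tin_tomato: Bystander: tin, 75 mm in diameter, 110 mm tall, beyond the caddy's left end. Origin: centre of its underside.
- spice_a: Bystander: spice jar with red lid, 47 mm wide, 97 mm tall, at the back left. Origin: centre of its underside.
- cap_grip (a point): On the cap's axis at the height of the shoulder round the knob's foot (z = 23 mm of the cap; the shoulder is 5 mm wide). Pressed down over 4 mm the cap can turn: 4 N starts it, 9 N holds it 5.5 mm down, hard stop at 8 mm. Keep it 5 to 7 mm down while turning; it comes free at about 62 degrees, lift it at 70 to 80 (hard stop at about 130). It does not turn clockwise.

How it is judged:
By the outcome, as a careful person would: the job done as asked, in the order asked, and still so for the second after the job is handed in, while the arm keeps its last pose, push and grip.
It also fails if it takes over 40 s, if anything falls off the work surface, if the arm or the gripper's body presses on something with over 40 N, if the wrist force passes 120 N, or if a joint passes its speed limit or range.

## Robot

A 6-joint arm with a two-finger parallel gripper is mounted at the origin on a cart in front of the work surface, level with it; the furniture and walls round the work are solid. World frame = base frame: x ahead of the robot, y to its left, z up, the work surface at z = 0. Lengths are in m, angles in rad, forces in N, time in s.
With the tool pointing down it reaches from about 0.35 to 1 m from the base axis. Payload 7.1 kg.
Tool frame: the origin (TCP) lies between the finger pads; the fingertips stand 22 mm ahead of it and the grasp point (between the pads) lies 3 mm ahead of it; z points along the fingers, y is the line along which they close (so a half turn about z gives the same grasp; the last joint's range is limited). The gripper opens to 85 mm and grips with 20 to 120 N. Pads are 22 mm wide; open, the fingers measure 114 mm over their backs; the gripper's body (76 mm by 85 mm) begins 54 mm behind the grasp point. The pads swing forward as they close: fully open they stand 13 mm farther back than shut.
Start: joints at [-1.279, 0.423, 1.63, -0, 1.089, -0.019], TCP at [0.191, -0.595, 0.228] pointing down, gripper open.
Joint ranges: [-3, 3], [-0.9, 2.11], [0.09, 2.58], [-1.31, 4.45], [0.11, 2.69], [-2.54, 2.54]. Speed limits (rad/s): [2.39, 2.39, 3.01, 3.14, 3.14, 3.14].

## Interface

Orientations are given as a rotation vector (axis times angle).
In Python, from rig import manip gives the robot as it stands. The module is installed in compiled form; this text tells all that it offers. Calls block until the motion is done:
- manip.move_to(position, orientation): joint-space move of the TCP to a pose.
- manip.servo_line(position, orientation=None, rate=0.15): straight line of the TCP; orientation=None keeps the orientation; rate is the mean speed in m/s.
- manip.set_joints(angles): joint-space move.
- manip.command_gripper(opening, f_grip=None): finger opening in m; f_grip is the grip in N (None keeps the last); returns when the fingers have stopped.
- manip.hold(seconds).
- manip.solve_ik(position, orientation): joint angles nearest the present ones, or None.
- manip.camera(name): name is "scene" or "top"; returns a dict with "image" (480x640x3 uint8, red, green, blue), "fx", "fy", "cx", "cy" (pixels), "cam_to_world" (4x4, takes a point from camera to world coordinates). Camera axes: x right, y down, z forward; pixel columns grow to the right and rows downward; lengths in m; the calibration is good to about 2 mm. A picture is of the moment at which its call begins. There is no depth.
A pose or a line that the arm cannot do raises manip.IKError and nothing moves.
- manip.sign_off(): hands the job in; it is judged then, once.
Readings, each from a call of its own:
- manip.get_time(): time.
- manip.get_joint_positions(): joint angles.
- manip.get_joint_vel(): joint speeds.
- manip.get_tau(): joint torques, N m.
- manip.get_position(): TCP position.
- manip.get_ee_rot(): TCP orientation.
- manip.get_contact_force(): force on the tool from outside, world axes, zero at the start.
- manip.get_torque(): the same for the moment, N m.
- manip.get_width(): finger opening in m.
- manip.get_grip_force(): force on a finger pad.
Only numpy, scipy, OpenCV 4.12 (cv2) and the standard library are available. Lean on these libraries where they do the work, as an engineer would, in place of code of your own. Each camera call takes 0.05 s, during which the arm holds its last target. There are 200 camera calls.

## Working session

There is one attempt and no reset: what is moved stays moved. The work goes in short steps, each a Python script; the robot and the scene stay as the last script left them, time stands still between calls to the robot, and variables do not carry over. Pictures are saved under pics/ and viewed, at most 10 in all, crops included, and the job is handed in when it is done.

```bash
mkdir -p pics; python3 - <<'E'
from rig import manip
import cv2,numpy as np
np.set_printoptions(precision=4,suppress=True)
for n in("scene","top"):
    c=manip.camera(n); cv2.imwrite(f"pics/{n}0.png",c["image"][:,:,::-1])
    print(n,c["fx"],c["fy"],c["cx"],c["cy"]);print(np.array(c["cam_to_world"]))
    np.savez(f"{n}0.npz",**c)
print(manip.get_time(),manip.get_ee_rot(),manip.get_contact_force(),manip.get_width())
E
```

```text
scene 534.8556713744342 534.8556713744342 325.52233320460124 235.18182802018327
[[-0.672  -0.3836  0.6335 -0.2854]
 [-0.7404  0.3288 -0.5863  0.5527]
 [ 0.0166 -0.863  -0.5049  0.7206]
 [ 0.      0.      0.      1.    ]]
top 502.4721226084759 502.4721226084759 312.07316862727373 240.31948602805534
[[-0.0049 -0.9972  0.0749  0.4383]
 [-0.9998  0.0064  0.0203 -0.1913]
 [-0.0207 -0.0748 -0.997   1.1492]
 [ 0.      0.      0.      1.    ]]
0.1 [-3.1024 -0.486   0.0002] [-0.4137 -0.4602  0.1222] 0.08546189555816312
```

View pics/scene0.png

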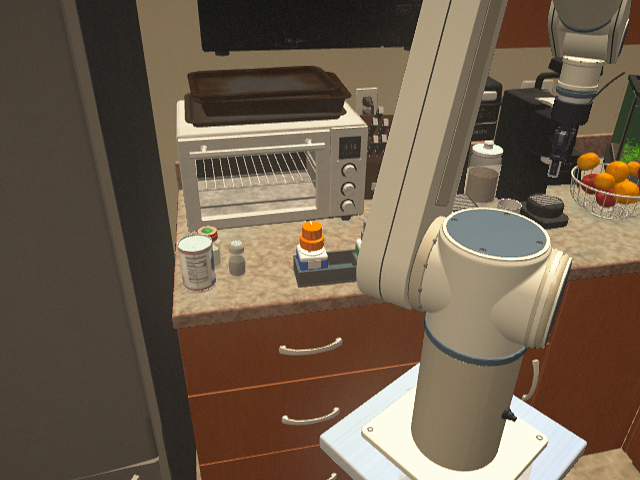

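View pics/top0.png

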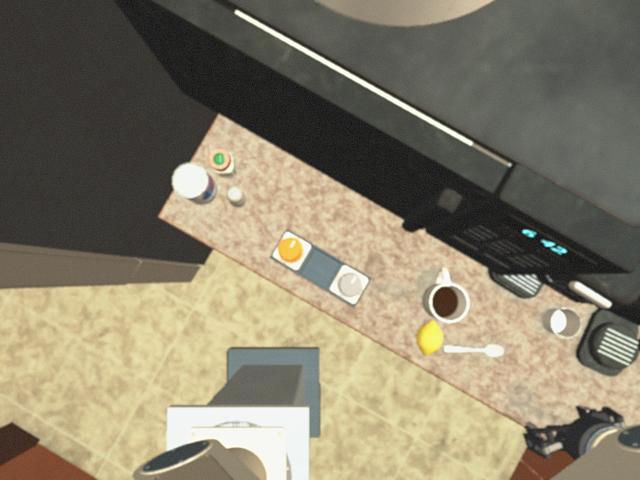

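Scene view: the orange cap is at about (312,236). Top view: orange cap about (291,249), grey cap (350,285), and the caddy runs from (275,245) to (365,290). I'll zoom in to measure the cap, its pointer and the caddy corners.

```bash
cat > util.py <<'E'
import numpy as np,cv2
def load(n): return dict(np.load(n))
def ray(c,u,v):
    T=c["cam_to_world"]; d=T[:3,:3]@np.array([(u-c["cx"])/c["fx"],(v-c["cy"])/c["fy"],1]); return T[:3,3],d
def at_z(c,u,v,z):
    o,d=ray(c,u,v); return o+d*(z-o[2])/d[2]
def proj(c,p):
    T=c["cam_to_world"]; q=T[:3,:3].T@(np.asarray(p)-T[:3,3]); return np.array([c["fx"]*q[0]/q[2]+c["cx"],c["fy"]*q[1]/q[2]+c["cy"]])
def orange(im):
    h=cv2.cvtColor(im,cv2.COLOR_RGB2HSV); return cv2.inRange(h,(5,170,110),(24,255,255))
E
python3 - <<'E'
from util import *
t=load("top0.npz");s=load("scene0.npz")
a=cv2.resize(t["image"][222:312,262:382],(800,600),interpolation=cv2.INTER_CUBIC)
cv2.imwrite("pics/topz.png",a[:,:,::-1])
b=cv2.resize(s["image"][210:300,270:390],(800,600),interpolation=cv2.INTER_CUBIC)
cv2.imwrite("pics/scenez.png",b[:,:,::-1])
for c,(x0,y0,x1,y1) in((t,(265,225,320,275)),(s,(285,210,340,260))):
    m=orange(c["image"][y0:y1,x0:x1]); n,l,st,ce=cv2.connectedComponentsWithStats(m)
    i=1+np.argmax(st[1:,4]); print(st[i],ce[i]+[x0,y0])
    
E
```

```text
[ 14  14  23  23 344] [289.46511628 250.66569767]
[ 15  11  24  30 583] [311.49914237 236.19382504]
```

View pics/topz.png

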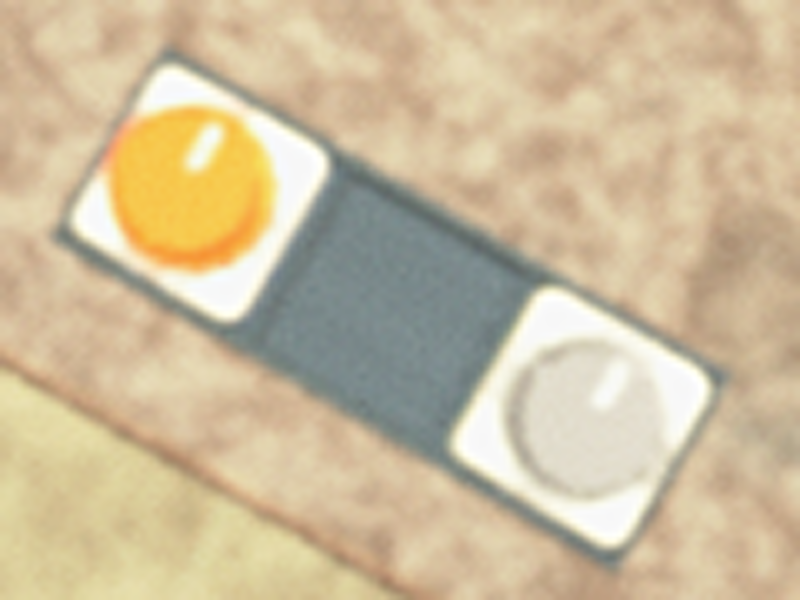

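View pics/scenez.png

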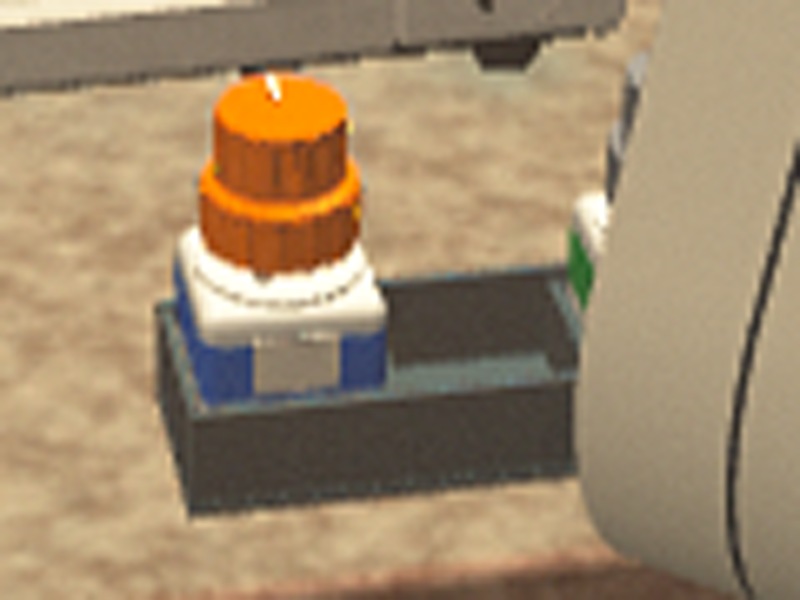

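Top crop: the orange cap spans x 106–275, y 103–272. Its pointer runs from (200,165) to (213,128), and the caddy's far edge goes from (165,50) to (725,375). Scene crop: the knob's top disc is centred near (283,108), with the skirt from 200 to 361 and its bottom at about 277. I'll fit the cap position to both silhouettes.

```bash
python3 - <<'E'
from util import *
from scipy.optimize import least_squares
np.set_printoptions(precision=4,suppress=True)
t=load("top0.npz");s=load("scene0.npz")
th=np.linspace(0,2*np.pi,120)
def ring(x,y,z,r): return np.c_[x+r*np.cos(th),y+r*np.sin(th),0*th+z]
def bb(c,x,y,zb):
    P=np.vstack([ring(x,y,zb,.027),ring(x,y,zb+.023,.027),ring(x,y,zb+.023,.022),ring(x,y,zb+.05,.022)])
    q=np.array([proj(c,p) for p in P]); return np.r_[q.min(0),q.max(0)]
k=1/6.667
bt=np.array([262+106*k,222+103*k,262+275*k,222+272*k])
bs=np.array([270+199*k,210+73*k,270+361*k,210+277*k])
f=lambda p:bb(t,p[0],p[1],.087)-bt
g=lambda p:bb(s,p[0],p[1],.087)-bs
for h in(f,g,lambda p:np.r_[f(p),g(p)]):
    r=least_squares(h,[.45,-.15]);print(r.x,r.fun)
w=lambda u,v,z:at_z(t,262+u*k,222+v*k,z)
a=w(200,165,.137);b=w(213,128,.137);print("mark yaw",np.degrees(np.arctan2(*(b-a)[1::-1])))
C=[w(*q,.042) for q in((165,50),(725,375),(615,565),(57,233))]
d=C[0]-C[1];d2=C[3]-C[2]
print("caddy y",[np.degrees(np.arctan2(*e[1::-1])) for e in(d,d2)],np.linalg.norm(d),np.linalg.norm(d2),np.mean(C,0))
m=np.mean(C,0)[:2];e=(d+d2)[:2];e/=np.linalg.norm(e);print("tub from caddy",m+.071*e,"other",m-.071*e)
E
```

```text
[ 0.4967 -0.125 ] [-0.5349 -0.4895  0.545   0.4942]
[ 0.4967 -0.1298] [ 0.1499  0.1829 -0.1507 -0.1529]
[ 0.496  -0.1267] [ 0.249  -0.1761  1.3149  0.8041 -0.7201  0.7179 -0.9752  0.4463]
mark yaw -19.477985666559423
caddy y [np.float64(59.483017006374695), np.float64(59.0659091052509)] 0.21388900563343402 0.21374097530930858 [ 0.4609 -0.1867  0.042 ]
tub from caddy [ 0.4972 -0.1257] other [ 0.4247 -0.2477]
```

The two views agree: cap at about (0.4965, -0.1265), tub yaw about -30°. Moving above it with the arm drawn in.

```bash
cat >> util.py <<'E'
from scipy.spatial.transform import Rotation as R
def down(deg): return (R.from_euler("z",deg,degrees=True)*R.from_euler("x",180,degrees=True)).as_rotvec()
X,Y=.4966,-.1266
def st(m,tag=""):
    print(tag,"t%.2f"%m.get_time(),"p",np.round(m.get_position(),4),"F",np.round(m.get_contact_force(),1),"w%.4f"%m.get_width(),"g%.1f"%m.get_grip_force(),"Mz%.2f"%m.get_torque()[2])
E
python3 - <<'E'
from rig import manip as m
from util import *
o=down(60)
m.move_to([.13,-.43,.30],m.get_ee_rot())
m.move_to([X,Y,.25],o); st(m,"above")
m.command_gripper(.066,60); st(m)
m.servo_line([X,Y,.165],o); st(m)
print(np.round(m.get_joint_positions(),2))
for n in("top","scene"):
    c=m.camera(n); np.savez(n+"1.npz",**c)
    u,v=proj(c,[X,Y,.14]).astype(int)
    cv2.imwrite(f"pics/{n}1.png",cv2.resize(c["image"][v-45:v+45,u-60:u+60],(800,600),interpolation=cv2.INTER_CUBIC)[:,:,::-1])
E
```

```text
above t2.62 p [ 0.4964 -0.1274  0.25  ] F [0.8 0.2 0.8] w0.0853 g0.0 Mz-0.01
 t2.96 p [ 0.4965 -0.1271  0.2501] F [-0.4 -0.1  0.2] w0.0662 g0.0 Mz0.04
 t3.67 p [ 0.4971 -0.1267  0.1655] F [-0.1  0.4  1.1] w0.0657 g0.0 Mz-0.03
[-0.27  0.35  1.92 -0.    0.87  0.25]
```

View pics/scene1.png

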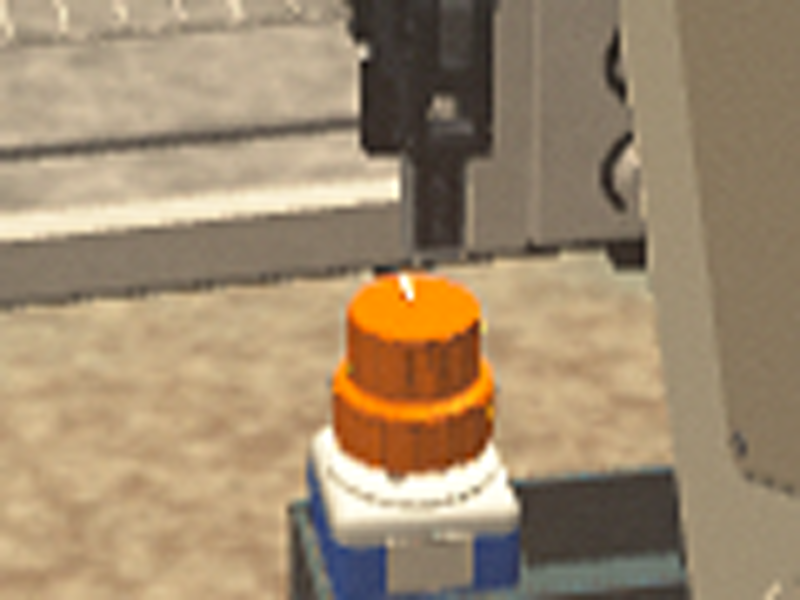

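Scene crop: the near finger's tip is at (437,245) over a cap centred at x = 415. That is where a centred gripper should appear (about 440), so I'll descend and grip.

```bash
python3 - <<'E'
from rig import manip as m
from util import *
o=down(60)
m.servo_line([X,Y,.136],o,rate=.06); st(m,"down")
m.command_gripper(.03,25); m.hold(.2); st(m,"grip25")
E
```

```text
down t4.41 p [ 0.4965 -0.1266  0.1357] F [-0.6 -0.   0.2] w0.0660 g0.0 Mz-0.01
grip25 t5.04 p [ 0.4966 -0.1266  0.136 ] F [ 0.3 -0.2 -0.3] w0.0300 g0.0 Mz0.01
```

The fingers closed to 30 mm with no contact, so they are not around the knob. Looking.

```bash
python3 - <<'E'
from rig import manip as m
from util import *
ims=[]
for n in("top","scene"):
    c=m.camera(n); np.savez(n+"2.npz",**c)
    u,v=proj(c,[X,Y,.14]).astype(int); print(n,u,v)
    ims.append(cv2.resize(c["image"][v-60:v+60,u-40:u+40],(400,600),interpolation=cv2.INTER_CUBIC)[:,:,::-1])
cv2.imwrite("pics/both2.png",np.hstack(ims)); st(m)
E
```

```text
top 290 249
scene 310 225
 t5.14 p [ 0.4966 -0.1266  0.136 ] F [ 0.2 -0.2 -0.4] w0.0299 g0.0 Mz-0.02
```

View pics/both2.png

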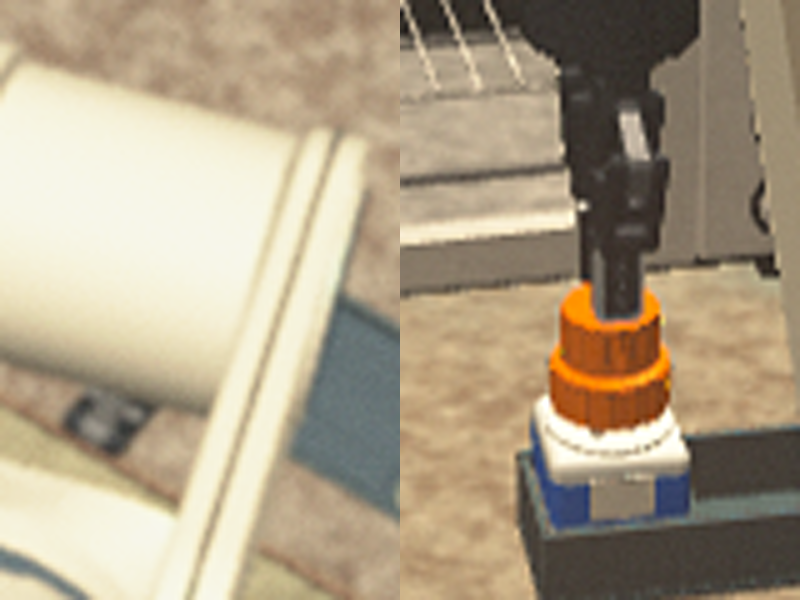

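```bash
python3 - <<'E'
from util import *
from scipy.optimize import brentq
s=load("scene0.npz")
d=np.array([np.cos(np.radians(150)),np.sin(np.radians(150))])
for off,(u,v) in((.039,(315.5,216.75)),(.015,(313.4,228.6)),(.025,(313.4,228.6))):
    x,y=np.array([X,Y])+off*d
    z=brentq(lambda z:proj(s,[x,y,z])[1]-v,0,.3); print(off,z,proj(s,[x,y,z]),u)
print(proj(s,[X,Y,.137]),proj(s,[X,Y,.087]))
E
```

```text
0.039 0.1819722053152121 [314.53313362 216.75      ] 315.5
0.015 0.13967361402578377 [312.28645289 228.6       ] 313.4
0.025 0.1452671570581932 [313.17525514 228.6       ] 313.4
[310.99219896 226.36349518] [310.92785041 245.56425381]
```

The visual estimate puts the fingertips at about z = 0.142 with the TCP at 0.136, so they hover just above the cap top rather than at 0.114. A light touch on the cap top will calibrate the tip height, and I'll check the tool tilt too.

```bash
python3 - <<'E'
from rig import manip as m
from util import *
o=down(60)
print(np.round((R.from_rotvec(m.get_ee_rot())).as_matrix()[:,2],3), np.round(proj(load("scene0.npz"),[.191,-.595,.206]),1))
z=.136
while z>.105:
    z-=.0015; m.servo_line([X,Y,z],o,rate=.02)
    f=np.mean([m.get_contact_force()[2] for _ in range(4)])
    if f>2: break
print("touch z",z,f); st(m)
E
```

```text
[-0.  0. -1.] [551.2 185. ]
touch z 0.1315 4.781070733905837
 t5.89 p [ 0.4967 -0.1266  0.1317] F [-1.5  0.   4.8] w0.0301 g2.2 Mz0.02
```

```bash
python3 - <<'E'
from rig import manip as m
from util import *
a=load("scene0.npz"); c=m.camera("scene")
A=cv2.resize(a["image"][110:200,520:580],(400,600),interpolation=cv2.INTER_CUBIC).copy()
B=cv2.resize(c["image"][180:270,280:340],(400,600),interpolation=cv2.INTER_CUBIC).copy()
p=np.array(m.get_position())
for im,(P,ps,x0,y0) in((A,(np.array([.191,-.595,.228]),17.8,520,110)),(B,(p,60,280,180))):
    for dz,col in((0,(255,0,0)),(-.022,(0,255,0))):
        q=(proj(a,P+[0,0,dz])-[x0,y0])*6.667; cv2.circle(im,tuple(int(v) for v in q),4,col,-1); print(q)
cv2.imwrite("pics/cmp.png",np.hstack([A,B])[:,:,::-1])
E
```

```text
[223.03231405 441.40127854]
[208.30231449 499.77848569]
[206.45769494 322.77007939]
[206.26868523 379.5030628 ]
```

View pics/cmp.png

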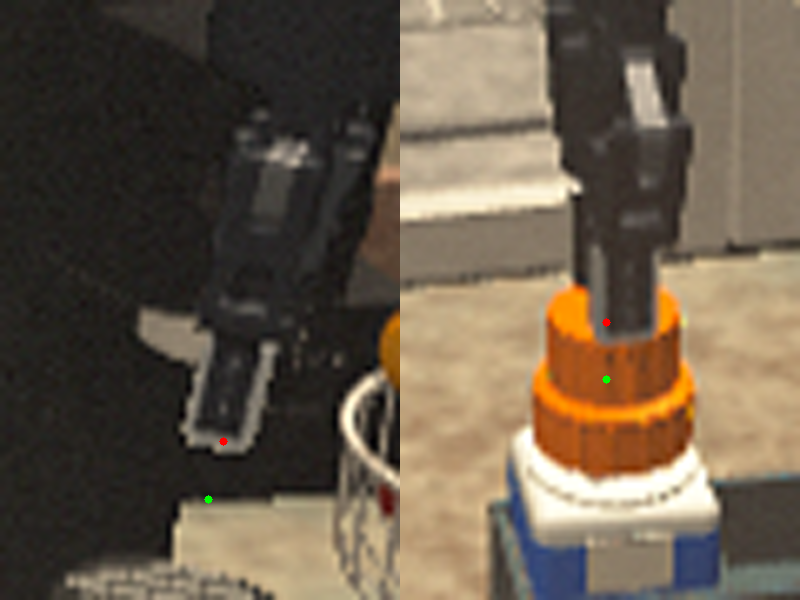

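Overlay: the fingertips end at (625,335), resting on the cap's top disc. The stated tip (green) lies 22 mm lower, so at this opening the real tips are about 5 mm behind the TCP. I'll trust the touch, back off, open and go about 27 mm deeper.

```bash
python3 - <<'E'
from rig import manip as m
from util import *
o=down(60)
m.servo_line([X,Y,.15],o,rate=.08)
m.command_gripper(.064,25); st(m,"open")
for z in(.13,.12,.112,.107):
    m.servo_line([X,Y,z],o,rate=.05); st(m)
    if m.get_contact_force()[2]>4: break
else:
    m.command_gripper(.03,25); m.hold(.2); st(m,"grip25")
E
```

```text
open t6.75 p [ 0.4965 -0.1266  0.1498] F [-0.  -0.6 -0.3] w0.0639 g0.0 Mz0.01
 t7.30 p [ 0.4964 -0.1265  0.1296] F [ 1.3 -0.6 -0. ] w0.0638 g0.0 Mz0.00
 t7.65 p [ 0.4963 -0.1265  0.1196] F [ 0.3 -0.2  0.3] w0.0640 g0.0 Mz-0.01
 t7.96 p [ 0.4963 -0.1265  0.1116] F [ 0.2 -0.3  0.5] w0.0642 g0.0 Mz0.03
 t8.21 p [ 0.4964 -0.1265  0.1067] F [-0.6  0.8 -0.2] w0.0638 g0.0 Mz-0.00
grip25 t8.72 p [ 0.4967 -0.1266  0.1072] F [-0.6  0.9  3.9] w0.0432 g26.7 Mz0.01
```

The gripper is on the knob (43 mm, well centred). Firming the grip and pressing.

```bash
python3 - <<'E'
from rig import manip as m
from util import *
o=down(60)
m.command_gripper(.03,70); m.hold(.2); st(m,"grip70")
for z in(.104,.1025,.101,.1005):
    m.servo_line([X,Y,z],o,rate=.02); m.hold(.1); st(m)
    if m.get_contact_force()[2]>9.3: break
E
```

```text
grip70 t9.13 p [ 0.4967 -0.1266  0.1071] F [-0.3 -0.8  3.9] w0.0423 g70.2 Mz0.02
 t9.53 p [ 0.4967 -0.1266  0.1041] F [-1.7  0.1  6.1] w0.0424 g70.3 Mz0.02
 t9.88 p [ 0.4968 -0.1266  0.1028] F [-1.8  0.8  7.8] w0.0420 g70.3 Mz0.02
 t10.23 p [ 0.4967 -0.1266  0.1013] F [-1.5  1.5  8. ] w0.0418 g70.5 Mz-0.02
 t10.58 p [ 0.4968 -0.1267  0.101 ] F [-2.2 -0.6  8.5] w0.0420 g70.5 Mz-0.04
```

```bash
python3 - <<'E'
from rig import manip as m
from util import *
m.servo_line([X,Y,.1000],down(60),rate=.02); m.hold(.1); st(m)
for a in range(5,76,5):
    m.servo_line([X,Y,.1000],down(60+a),rate=.02); 
    st(m,a)
    f=m.get_contact_force()
    if f[2]<6 or f[2]>20 or abs(m.get_torque()[2])>2.5: print("stop");break
print(np.round(m.get_joint_positions(),2))
E
```

```text
t10.93 p [ 0.4968 -0.1266  0.1004] F [-1.9  0.6  9.8] w0.0421 g70.5 Mz-0.02
5 t11.18 p [ 0.497  -0.1267  0.1005] F [-0.6  0.6  9.7] w0.0421 g70.6 Mz0.01
10 t11.43 p [ 0.4972 -0.1268  0.1006] F [-1.2  0.2  8.4] w0.0421 g70.6 Mz0.03
15 t11.68 p [ 0.4973 -0.1268  0.1006] F [-0.9  0.   9.8] w0.0423 g70.6 Mz0.02
20 t11.93 p [ 0.4974 -0.1268  0.1006] F [ 0.5 -0.4 10.1] w0.0418 g70.6 Mz0.04
25 t12.18 p [ 0.4974 -0.1268  0.1007] F [-0.3  0.3  9.5] w0.0420 g70.6 Mz0.06
30 t12.43 p [ 0.4975 -0.1269  0.1007] F [0.2 0.8 8.9] w0.0420 g70.6 Mz0.05
35 t12.68 p [ 0.4975 -0.1269  0.1007] F [ 0.6 -0.1 10.2] w0.0415 g70.6 Mz0.08
40 t12.93 p [ 0.4976 -0.1268  0.1007] F [-0.2 -1.1  9.5] w0.0419 g70.6 Mz0.03
45 t13.18 p [ 0.4976 -0.1268  0.1007] F [-0.9  0.8 10.5] w0.0418 g70.6 Mz0.00
50 t13.43 p [ 0.4976 -0.1269  0.1007] F [-0.8  0.8  9.9] w0.0425 g70.6 Mz-0.02
55 t13.68 p [ 0.4976 -0.1269  0.1007] F [-0.3 -0.4  9. ] w0.0420 g70.7 Mz0.04
60 t13.93 p [ 0.4976 -0.1268  0.1007] F [ 0.3 -0.1  8.9] w0.0422 g70.7 Mz0.04
65 t14.18 p [ 0.4976 -0.1269  0.1007] F [0.4 0.7 9.3] w0.0422 g70.7 Mz0.02
70 t14.43 p [ 0.4976 -0.1269  0.1007] F [0.2 0.8 9.7] w0.0421 g70.7 Mz0.07
75 t14.68 p [ 0.4976 -0.1269  0.1007] F [ 0.1 -0.1  9.7] w0.0419 g70.7 Mz0.02
[-0.27  0.45  1.96  0.    0.73 -1.06]
```

```bash
python3 - <<'E'
from rig import manip as m
from util import *
o=down(135)
r=R.from_rotvec(m.get_ee_rot()).as_matrix(); print("yaw",np.degrees(np.arctan2(r[1,0],r[0,0])))
for z in(.104,.107,.1085,.110,.112):
    m.servo_line([X,Y,z],o,rate=.03); m.hold(.1); st(m)
    if m.get_contact_force()[2]<-3: print("stop"); break
E
```

```text
yaw 135.03001525660042
 t15.07 p [ 0.4976 -0.1268  0.1045] F [ 0.4 -0.3  6.5] w0.0421 g70.6 Mz0.07
 t15.42 p [ 0.4971 -0.1267  0.1071] F [2.1 0.4 3.9] w0.0422 g70.8 Mz-0.02
 t15.77 p [ 0.4958 -0.1264  0.108 ] F [ 0.9 -0.2 -0.3] w0.0419 g70.8 Mz-0.04
 t16.12 p [ 0.4966 -0.1266  0.11  ] F [ 0.5  0.6 -1. ] w0.0422 g70.8 Mz0.01
 t16.47 p [ 0.4966 -0.1266  0.1121] F [ 0.1 -0.1 -0.2] w0.0422 g70.8 Mz0.03
```

It came free with no tub weight on the wrist. Lifting to 6 cm and checking.

```bash
python3 - <<'E'
from rig import manip as m
from util import *
o=down(135)
m.servo_line([X,Y,.1672],o,rate=.05); m.hold(.3); st(m)
c=m.camera("scene"); t=m.camera("top")
print(proj(c,[X,Y,.197]),proj(c,[X,Y,.147]))
A=cv2.resize(c["image"][170:290,270:350],(400,600),interpolation=cv2.INTER_CUBIC)
B=cv2.resize(t["image"][120:330,160:300],(400,600),interpolation=cv2.INTER_CUBIC)
cv2.imwrite("pics/end.png",np.hstack([A,B])[:,:,::-1])
E
```

```text
t18.02 p [ 0.4965 -0.1266  0.167 ] F [-0.2  0.3  0. ] w0.0420 g70.8 Mz-0.04
[311.0731206  202.21754491] [311.00539816 222.42502854]
```

View pics/end.png

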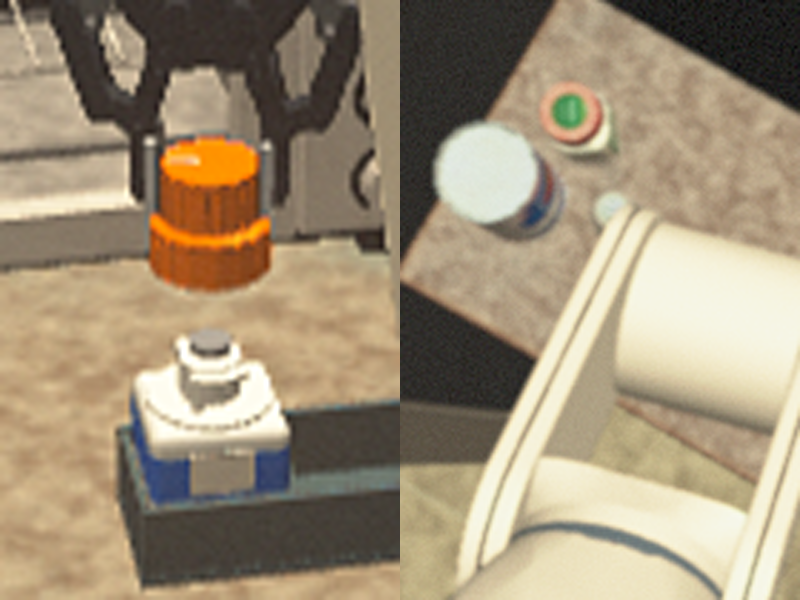

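Left half: the cap, with its knob top at (210,160), is held level and centred above the tub's open neck at (210,345). The pointer has turned, and the tub is seated in the caddy. Right half: the tin, spice jar and shaker are undisturbed.

```bash
python3 -c "
from rig import manip as m
print(m.sign_off())"
```

```text
the job is handed in; nothing more can be done
None
```

The descaler tub is open and the job is handed in: the orange cap was pressed, turned 75° counter-clockwise and lifted, and the gripper still holds it level about 6 cm above where it sat, directly over the tub, which stayed in its caddy.

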